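Change the jars on the roller mixer

ROBOT

A 7-joint arm with a two-finger parallel gripper is mounted at the origin on a cart in front of the work surface, level with it; the furniture and walls round the work are solid. World frame = base frame: x ahead of the robot, y to its left, z up, the work surface at z = 0. Lengths are in m, angles in degrees, forces in N, time in s.
With the tool pointing down it reaches from about 0.425 to 0.875 m from the base axis. Payload 4.7 kg.
Tool frame: the origin (TCP) lies between the finger pads; the fingertips stand env.finger_overhang ahead of it and the grasp point (between the pads) lies 5 mm behind it (env.finger_overhang is the distance from the TCP to the fingertips, in m); z points along the fingers, y is the line along which they close (so a half turn about z gives the same grasp; the last joint's range is limited). The gripper opens to 87 mm and grips with 3 to 60 N. Pads are 19 mm wide; open, the fingers measure 117 mm over their backs; the gripper's body (75 mm by 190 mm) begins 51 mm behind the grasp point.
Start: joints at [66.813, 18.392, -4.016, 83.108, 1.295, 78.541, -3.26], TCP at [0.264, -0.594, 0.207] pointing down, gripper open.
Joint ranges: [-163.93, 163.93], [-17.29, 119.83], [-79.2, 71.16], [3.27, 140.29], [-89.18, 269.18], [5.43, 117.66], [-154.24, 154.24]. Speed limits (degrees/s): [147.25, 147.25, 180, 180, 180, 180, 180].

INTERFACE

Orientations are given as [roll, pitch, yaw] about the fixed x, y, z axes, in that order (R = Rz(yaw) Ry(pitch) Rx(roll)).
In Python, from cell import telemetry, eyes, env, models gives the robot as it stands. The module is installed in compiled form; this text tells all that it offers.
- The arm moves only by the tool drive_tool, never from a script. Its arguments are lists of equal length, an entry for each row: "angular": the turn, a rotation vector about the tool's x, y, z in rad, a list of three; "delta_pos": the shift along the tool's x, y, z in cm, a list of three; "gripper": the finger opening in cm, from 0 to 8.7. A call has 1 to 20 rows; each row shifts and turns the commanded pose from where the row before left it, along the tool's axes as they then stand; what a row does not reach is not made up. A row lasts 1/10 s, in which the tool goes at most 50 mm and 8.59 degrees, less where a joint would pass 70% of its speed; a pose out of reach is approached as far as the arm can. A call with a gripper value outside its range is refused whole. The fingers move at their own pace and stop on an object; "squeeze" is the grip in N (left out, the last holds). Time passes only in rows, so rows that do not move let the fingers close. It gives the time, the measured TCP pose, the force, the opening and the grip force at its end, in the units of the state.
- telemetry.get_obs(): the state, without advancing time (a new reading comes with each control period).
- eyes.read_camera(name): name is "side" or "top" or "wrist"; returns a dict with "pixels" (384x512x3 uint8, red, green, blue), "mtx" (3x3 intrinsics, pixels), "D" ([k1, k2, p1, p2, k3] as OpenCV has them; the pictures are not rectified), "origin" and "orientation" of the camera in the world. Camera axes: x right, y down, z forward; pixel columns grow to the right and rows downward; lengths in m; the calibration is good to about 2 mm. A picture is of the moment at which its call begins. There is no depth.
- env.sign_off(): hands the job in; it is judged then, once.
Trained networks look in a picture, given as the dict that the camera call returned (one of the last four; its "shot" number tells which), for a name from the list of things; names that differ only in an ending like _2 or _b are one class to them, and where a whole thing is asked for, a point or a joint stands for the part that bears it (a point fixed in the world has none). Each returns a list of dicts, best first, with "p" (0 to 1); they miss things now and then, are a little off and sometimes report something else, mostly with a low value. They report only what shows in the picture. A call takes as long as a camera call.
- models.search_frame(picture, target): "centre" ([column, row] in pixels, amid what is visible of it).
- models.cut_out(picture, target): "pixels" (384x512 bool, what is visible of it) and "centre" ([column, row] in pixels, amid what is visible of it).
The state is a dict: "time_s": time; "qpos": joint angles; "joint_velocities": joint speeds; "effort": joint torques, N m; "tool_pos": TCP position; "tool_rot": TCP orientation; "force": force on the tool from outside, world axes, zero at the start; "wrist_torque": the same for the moment, N m; "grip_width": finger opening in m; "grasp_force": force on a finger pad.
Only numpy, scipy, OpenCV 4.12 (cv2) and the standard library are available. Lean on these libraries where they do the work, as an engineer would, in place of code of your own. Each camera call takes 0.05 s, during which the arm holds its last target. There are 200 camera calls.

TASK

The mixing run is over. Before touching any jar, switch the roller mixer off by flipping its toggle lever over towards the front; then lay the finished jars that are on the mixer in the middle of the wire cradle's places, one in each. Next load every jar from the sloping feed rack onto the mixer - take the front one each time, so that the others roll down - one jar lying in the middle of each gap between the rollers; last, flip the toggle back to on. Leave the flask, the beaker and the dish standing around alone.

Things in the scene. Friction and masses are not known exactly. Their poses are not given: they have to be found in the camera images.
- mixer: bench roller mixer, fixed, 214 mm (x) by 253 mm (y). Origin on the bench under the middle of its rollers; x points to its back (away from the robot), y to its left, where the control box is. Four rollers 32 mm thick and 150 mm long lie along y, 54 mm apart, tops 68 mm above the bench (end plates 60 mm). They stand still throughout. Jars lie along y in the three gaps between them
- gap_near (a point): where the centre of a jar lies when it rests in the middle of the gap nearest the robot, 82 mm above the bench; axes as the mixer's. Jars in neighbouring gaps clear each other by 6 mm
- gap_mid (a point): the same for the middle gap
- gap_far (a point): the same for the far gap
- switch_pivot (a point): pivot of the toggle lever, at the centre of the flat top of the control box, 62 mm above the bench (the top is 150 mm in x by 74 mm in y); axes as the mixer's
- switch_tip (a point): tip of the toggle lever, a metal bat handle 48 mm long and 8 to 12 mm thick standing up from the pivot
- switch (a joint): angle of the toggle lever in rad: 0 upright, +0.42 leaning to the mixer's back (+x) = on, -0.42 leaning to its front (-x) = off. An over-centre spring holds it against either stop; pushing it near the tip takes about 3 N, and once past upright it snaps over by itself
- rack: feed rack of bent steel wire, fixed on a grey foot plate 270 by 92 mm: one lane for jars lying across it (along its y), rising 10 degrees away from the robot (its x axis). Jars roll down on two runners to the upturned stop at the front. Wires beside and over the lane, from 30 mm behind the front jar's axis, leave only the front jar free to be lifted. Origin on the bench under the front jar
- lane_front (a point): where the centre of the front jar lies, 60 mm above the bench; axes as the rack's. Both ends of this jar are free; lift it straight up. The wires behind it reach up to 110 mm above the bench within 60 mm of its axis. The next jar rolls into this place within about a second
- cradle: loose wire cradle (700 g), 190 by 70 mm, 24 mm high, with three places for jars side by side along its x axis, each between two cross wires 40 mm apart along its y axis; a jar lies along y. Origin on the bench under its middle. 
- cradle_near (a point): where the centre of a jar lies when it rests in the first place of the cradle (40 mm above the bench); axes as the cradle's
- cradle_mid (a point): the same for the middle place, 58 mm further along the cradle's x
- cradle_far (a point): the same for the last place, 58 mm further again
- done_0: closed amber glass jar with black screw cap, a straight cylinder 48 mm thick and 60 mm long, 140 g; all are alike. Origin at its centre; it lies on its side and its y axis is its axis (x and z may point anywhere round that). Take it by its two flat ends. A finished jar: at the start it lies on the mixer (one, two or all three are there)
- fresh_0: closed amber glass jar with black screw cap, a straight cylinder 48 mm thick and 60 mm long, 140 g; all are alike. Origin at its centre; it lies on its side and its y axis is its axis (x and z may point anywhere round that). Take it by its two flat ends. A fresh jar: at the start it lies in the feed rack at the front
- done_1: closed amber glass jar with black screw cap, a straight cylinder 48 mm thick and 60 mm long, 140 g; all are alike. Origin at its centre; it lies on its side and its y axis is its axis (x and z may point anywhere round that). Take it by its two flat ends. A finished jar: at the start it lies on the mixer (one, two or all three are there)
- fresh_1: closed amber glass jar with black screw cap, a straight cylinder 48 mm thick and 60 mm long, 140 g; all are alike. Origin at its centre; it lies on its side and its y axis is its axis (x and z may point anywhere round that). Take it by its two flat ends. A fresh jar: at the start it lies in the feed rack second from the front
- done_2: closed amber glass jar with black screw cap, a straight cylinder 48 mm thick and 60 mm long, 140 g; all are alike. Origin at its centre; it lies on its side and its y axis is its axis (x and z may point anywhere round that). Take it by its two flat ends. A finished jar: at the start it lies on the mixer (one, two or all three are there)
- fresh_2: closed amber glass jar with black screw cap, a straight cylinder 48 mm thick and 60 mm long, 140 g; all are alike. Origin at its centre; it lies on its side and its y axis is its axis (x and z may point anywhere round that). Take it by its two flat ends. A fresh jar: at the start it lies in the feed rack third from the front, in some runs only
- flask_covered: conical glass flask with a covered mouth, 85 mm wide, 148 mm tall, standing at the back; leave it alone. Origin under its middle
- beaker_foil: glass beaker with a foil cover, 105 mm wide, 116 mm tall, standing at the back; leave it alone. Origin under its middle
- petri_0: petri dish, 61 mm wide, 15 mm high, near the front edge of the bench; leave it alone. Origin under its middle

How it is judged:
By the outcome, as a careful person would: the job done as asked, in the order asked, and still so for the second after the job is handed in, with the robot touching nothing.
Of fresh_2, done_0, done_1, done_2 only 2 to 3 are there at a start; the rules pass over those that are not, and their reading is None.
At some moment in a run one of cradle may be knocked a few centimetres aside while the robot is not near it.
It also fails if it takes over 210 s, if anything falls off the work surface, if the arm or the gripper's body presses on something with over 40 N, if the wrist force passes 120 N, or if a joint passes its speed limit or range.

## Working session

There is one attempt and no reset: what is moved stays moved. The work goes in short steps, Python scripts to look and compute and a tool call to move; the robot and the scene stay as the last step left them, time stands still between calls to the robot, and variables do not carry over. Pictures are saved under pics/ and viewed, at most 14 in all, crops included, and the job is handed in when it is done.

Besides the shell and the picture viewer there is one more tool, called as name(argument=value, ...), one argument or row to a line, values as JSON. drive_tool: Moves the arm, as the interface text tells. Its arguments: {"type":"object","properties":{"angular":{"type":"array","items":{"type":"array","items":{"type":"number"}}},"delta_pos":{"type":"array","items":{"type":"array","items":{"type":"number"}}},"gripper":{"type":"array","items":{"type":"number"}},"squeeze":{"type":"number"}},"required":["angular","delta_pos","gripper"]}

```bash
mkdir -p pics
cat > h.py <<'E'
import numpy as np, cv2, json
from cell import telemetry, eyes, env, models
from scipy.spatial.transform import Rotation as R
def cam(n,save=None):
    p=eyes.read_camera(n)
    if save: cv2.imwrite('pics/'+save,cv2.cvtColor(p['pixels'],cv2.COLOR_RGB2BGR))
    return p
def rot(p):
    o=np.array(p['orientation'],float)
    return o if o.shape==(3,3) else R.from_euler('xyz',o,degrees=True).as_matrix()
def ray(p,uv,z):
    q=cv2.undistortPoints(np.array(uv,float).reshape(-1,1,2),np.array(p['mtx']),np.array(p['D'],float)).reshape(-1,2)
    d=np.c_[q,np.ones(len(q))]@rot(p).T
    o=np.array(p['origin'],float)
    return o+d*((z-o[2])/d[:,2])[:,None]
def proj(p,X):
    Rm=rot(p).T; t=-Rm@np.array(p['origin'],float)
    return cv2.projectPoints(np.array(X,float).reshape(-1,3),cv2.Rodrigues(Rm)[0],t,np.array(p['mtx']),np.array(p['D'],float))[0].reshape(-1,2)
def st():
    s=telemetry.get_obs(); print('t',s['time_s'],'pos',np.round(s['tool_pos'],4),'rot',np.round(s['tool_rot'],2),'grip',s['grip_width'],s['grasp_force'],'F',np.round(s['force'],1)); return s
E
python3 - <<'E'
from h import *
s=st(); print(env.finger_overhang)
for n in ['top','side']:
    p=cam(n,n+'0.png'); print(n,p['origin'],p['orientation'],np.round(p['mtx'],1).tolist())
    for t in ['mixer','switch_tip','rack','cradle','done_0','fresh_0','flask_covered','beaker_foil','petri_0']:
        for d in models.cut_out(p,t)[:6]: print(t,round(d['p'],2),np.round(d['centre']),d['pixels'].sum())
E
```

```text
t 0.0 pos [ 0.264  -0.5933  0.2059] rot [-179.89    0.     23.99] grip 0.08706216808108912 0.0 F [-0.3  0.5  0.8]
0.014
top [ 0.13836015 -0.11453806  1.66839566] [-164.57284765    0.45449824  -79.0214395 ] [[472.6, 0.0, 254.9], [0.0, 472.6, 192.6], [0.0, 0.0, 1.0]]
mixer 0.79 [174. 191.] 3506
rack 0.97 [337. 191.] 1524
rack 0.29 [180. 206.] 250
cradle 0.57 [261. 216.] 706
done_0 0.77 [182. 203.] 226
done_0 0.5 [179. 190.] 250
fresh_0 0.82 [334. 219.] 239
fresh_0 0.61 [336. 211.] 119
flask_covered 0.67 [261. 219.] 608
flask_covered 0.64 [228. 131.] 517
beaker_foil 0.89 [381. 191.] 787
petri_0 0.6 [230. 243.] 232
side [ 1.03115909 -1.16718481  1.0324447 ] [-127.93506336   -0.83605662   21.44450409] [[421.5, 0.0, 262.1], [0.0, 421.5, 199.7], [0.0, 0.0, 1.0]]
mixer 0.6 [278. 171.] 1705
switch_tip 0.57 [276. 172.] 1579
switch_tip 0.33 [247. 266.] 1445
rack 0.71 [245. 264.] 1738
cradle 0.54 [245. 212.] 345
done_0 0.65 [268. 164.] 192
done_0 0.47 [258. 156.] 151
fresh_0 0.56 [208. 249.] 238
flask_covered 0.73 [247. 265.] 1676
beaker_foil 0.65 [229. 294.] 1207
petri_0 0.53 [219. 194.] 118
petri_0 0.38 [267. 162.] 158
petri_0 0.28 [240. 214.] 208
```

Run:
```python
import cv2
a=cv2.imread('pics/top0.png')[100:270,90:430]; cv2.imwrite('pics/top0c.png',cv2.resize(a,(800,400),interpolation=cv2.INTER_CUBIC))
a=cv2.imread('pics/side0.png')[110:340,130:400]; cv2.imwrite('pics/side0c.png',cv2.resize(a,(700,596),interpolation=cv2.INTER_CUBIC))
```

```text
(no output)
```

View pics/top0c.png

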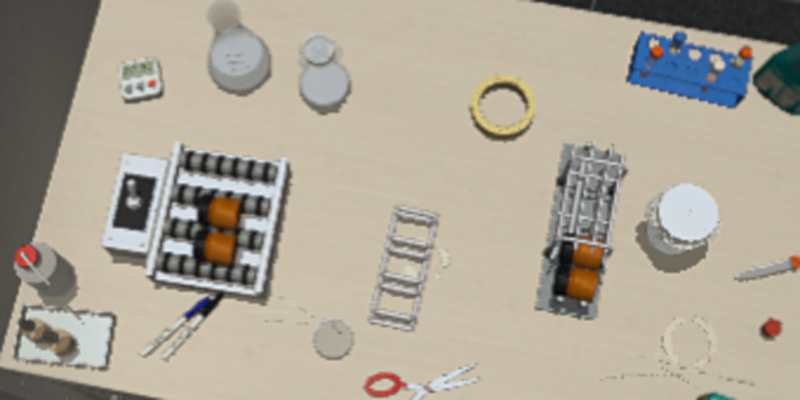

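View pics/side0c.png

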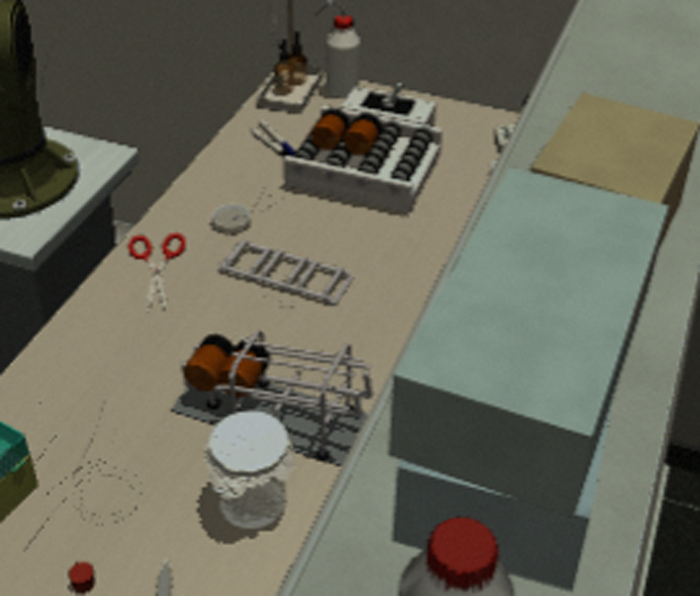

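Two jars lie on the mixer (near and middle gaps) and two in the rack. The cradle sits between them and the beaker is right beside the rack. I'll convert the crop pixels to positions.

Run:
```python
from h import *
p=cam('top')
k=800/340
def W(l,z): return np.round(ray(p,[[90+u/k,100+v/k] for u,v in l],z),3)[:,:2].tolist()
print('mixframe',W([(178,143),(288,158),(265,297),(150,278)],.06))
print('box',W([(125,153),(165,158),(143,255),(103,250)],.062))
print('tip',W([(134,186)],.105),'piv',W([(132,203)],.062))
print('done',W([(219,212),(214,247)],.095))
print('cradle',W([(397,207),(439,213),(413,328),(371,322)],.024))
print('fresh',W([(577,282),(582,252)],.075))
print('foot',W([(563,145),(536,308),(595,318)],.003))
print('beaker',W([(688,212)],.116),'flask',W([(319,48)],.148),'petri',W([(333,338)],.01),'pens',W([(215,300)],.01))
```

```text
mixframe [[0.628, 0.321], [0.636, 0.15], [0.419, 0.137], [0.414, 0.312]]
box [[0.596, 0.397], [0.6, 0.335], [0.446, 0.33], [0.442, 0.391]]
tip [[0.537, 0.357]] piv [[0.521, 0.366]]
done [[0.524, 0.226], [0.471, 0.221]]
cradle [[0.601, -0.026], [0.604, -0.091], [0.421, -0.085], [0.418, -0.021]]
fresh [[0.524, -0.309], [0.57, -0.309]]
foot [[0.756, -0.263], [0.49, -0.262], [0.491, -0.352]]
beaker [[0.647, -0.447]] flask [[0.785, 0.127]] petri [[0.385, 0.031]] pens [[0.408, 0.219]]
```

drive_tool(
  angular=[
    [0,0,0.122],
    [0,0,0.122],
    [0,0,0.122],
    [0,0,0],
    [0,0,0],
    [0,0,0],
    [0,0,0],
    [0,0,0],
    [0,0,0],
    [0,0,0],
    [0,0,0],
    [0,0,0],
    [0,0,0],
    [0,0,0],
    [0,0,0],
    [0,0,0],
    [0,0,0],
    [0,0,0],
    [0,0,0],
    [0,0,0],
  ],
  delta_pos=[
    [0,0,-2],
    [0,0,-2],
    [0,0,-2],
    [2.6,-4,-1],
    [2.6,-4,-1],
    [2.6,-4,-1],
    [2.6,-4,-1],
    [2.6,-4,-1],
    [2.6,-4,-1],
    [2.6,-4,-1],
    [2.6,-4,-1],
    [1,-4.6,0],
    [1,-4.6,0],
    [1,-4.6,0],
    [1,-4.6,0],
    [1,-4.6,0],
    [1,-4.6,0],
    [1,-4.6,0],
    [1,-4.6,0],
    [1,-4.6,0],
  ],
  gripper=[0,0,0,0,0,0,0,0,0,0,0,0,0,0,0,0,0,0,0,0],
  squeeze=20,
)

```text
time_s: 3.05
tool_pos: [0.5232, 0.1566, 0.3474]
tool_rot: [180.0, -0.1, 3.0]
force: [1.3, 0.4, -1.3]
grip_width: 0.0004
grasp_force: 0.0
```

drive_tool(
  angular=[
    [0,0,0],
    [0,0,0],
    [0,0,0],
    [0,0,0],
  ],
  delta_pos=[
    [0,-4,0],
    [0,-4,0],
    [0,0,0],
    [0,0,0],
  ],
  gripper=[0,0,0,0],
)

```text
time_s: 3.45
tool_pos: [0.5185, 0.2357, 0.3469]
tool_rot: [180.0, 0.0, 3.2]
force: [0.2, -1.6, -0.2]
grip_width: 0.0007
grasp_force: 0.0
```

Run:
```python
from h import *
s=st(); p=cam('wrist','w1.png'); print(p['origin'],p['orientation'])
for t in ['switch_tip','done_0','mixer']:
    for d in models.cut_out(p,t)[:3]: print(t,round(d['p'],2),np.round(d['centre']),d['pixels'].sum())
```

```text
t 3.45 pos [0.5185 0.2357 0.3469] rot [1.7999e+02 1.0000e-02 3.1800e+00] grip 0.0006535748551540145 0.0 F [ 0.2 -1.6 -0.2]
[0.59282918 0.24021407 0.52267992] [ 1.64141070e+02  7.75770635e-03 -8.67708312e+01]
switch_tip 0.69 [229. 139.] 14746
switch_tip 0.41 [176. 146.] 75
done_0 0.89 [267. 185.] 1006
done_0 0.87 [260. 155.] 1064
mixer 0.82 [229. 137.] 14804
```

View pics/w1.png

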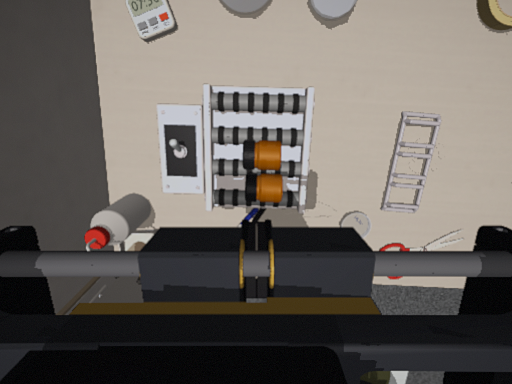

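The wrist picture shows the mixer clearly: lever base at about (180,152), tip at (173,143), jars at (267,155) and (267,187). The cradle is at right, slightly turned.

Run:
```python
from h import *
p=cam('wrist')
W=lambda l,z: np.round(ray(p,l,z),3)[:,:2].tolist()
im=cv2.cvtColor(p['pixels'],cv2.COLOR_RGB2BGR)
print('box',W([(159,104),(203,105),(206,193),(162,194)],.062),'piv',W([(181,152)],.062),'tip',W([(173,143)],.105))
print('plates',W([(204,85),(312,88),(303,211),(206,211)],.06))
print('done',W([(267,155),(267,187)],.1))
print('cradle',W([(403,112),(439,115),(418,213),(384,210)],.024))
a=im[70:220,140:450]; cv2.imwrite('pics/w1c.png',cv2.resize(a,(800,387),interpolation=cv2.INTER_CUBIC))
```

```text
box [[0.601, 0.392], [0.603, 0.322], [0.457, 0.317], [0.451, 0.393]] piv [[0.526, 0.359]] tip [[0.545, 0.359]]
plates [[0.633, 0.321], [0.637, 0.151], [0.432, 0.145], [0.423, 0.317]]
done [[0.534, 0.217], [0.483, 0.214]]
cradle [[0.609, -0.017], [0.607, -0.08], [0.426, -0.082], [0.429, -0.016]]
```

View pics/w1c.png

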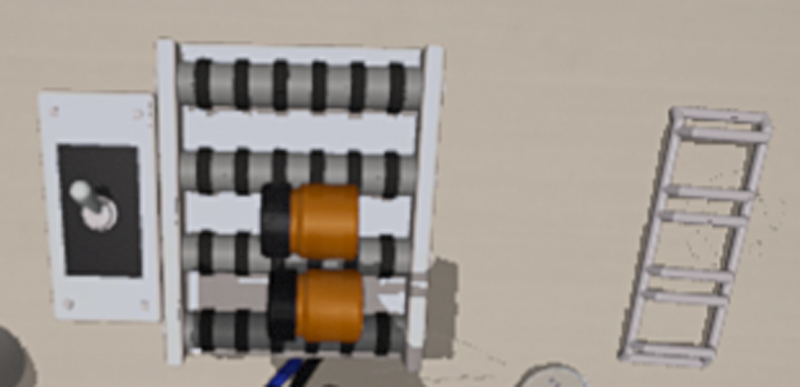

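```bash
cat > fit.py <<'E'
from h import *
from scipy.optimize import least_squares
def fit(p,uv,M,x0):
    M=np.array(M,float)
    def T(q):
        c,s=np.cos(q[2]),np.sin(q[2]); return np.c_[q[0]+c*M[:,0]-s*M[:,1],q[1]+s*M[:,0]+c*M[:,1],M[:,2]]
    r=least_squares(lambda q:(proj(p,T(q))-np.array(uv)).ravel(),x0,loss='soft_l1')
    print('x,y,yaw',np.round(r.x[:2],4),round(np.degrees(r.x[2]),2),'res',np.round(r.fun,1).tolist()); return r.x
E
python3 - <<'E'
from fit import *
p=cam('wrist'); k=2.58
f=lambda l:[(140+u/k,70+v/k) for u,v in l]
m=fit(p,f([(183,82),(421,88),(183,171),(416,177),(185,252),(412,258),(190,330),(408,333)]),[(x,y,.052) for x in(.081,.027,-.027,-.081) for y in(.075,-.075)],[.53,.23,0])
# cradle cross wires centres at z~.02: x = 78,38 /20,-20/-38,-78
xs=[.078,.038,.020,-.020,-.038,-.078]
c=fit(p,f([(680,133),(760,137),(668,192),(748,196),(660,216),(742,217),(648,270),(730,273),(642,295),(722,300),(630,350),(712,352)]),[(x,y,.022) for x in xs for y in(.032,-.032)],[.51,-.05,0])
from numpy import cos,sin
for n,q,off in(('gap',m,(-.054,0,.054)),('cr',c,(-.058,0,.058))):
    for o in off: print(n,np.round([q[0]+o*cos(q[2]),q[1]+o*sin(q[2])],4))
d=np.array([[cos(m[2]),-sin(m[2])],[sin(m[2]),cos(m[2])]])
print('jars in mixer frame',((ray(p,f([(310,220),(316,306)]),.082)[:,:2]-m[:2])@d).round(4))
print('piv in mixer frame',((ray(p,f([(98,213)]),.066)[:,:2]-m[:2])@d).round(4), ray(p,f([(98,213)]),.066))
for d in models.cut_out(p,'done_0')[:2]: print(d['p'],ray(p,[d['centre']],.09))
E
```

```text
x,y,yaw [0.529  0.2336] 1.82 res [-0.0, 0.5, 0.2, 0.0, 0.8, -0.1, -0.0, -0.7, 0.8, 0.3, -0.5, -0.4, -0.4, -0.1, -0.8, 0.3]
x,y,yaw [ 0.5163 -0.0475] -0.69 res [-3.0, -1.0, 2.2, -0.3, -3.0, -0.9, 1.4, -0.2, -1.9, -0.2, 1.4, 1.6, -1.6, 0.5, 1.0, 1.4, -1.1, 0.2, 1.9, 0.3, -0.5, -0.8, 1.0, 0.4]
gap [0.475  0.2318]
gap [0.529  0.2336]
gap [0.583  0.2353]
cr [ 0.4583 -0.0468]
cr [ 0.5163 -0.0475]
cr [ 0.5743 -0.0482]
jars in mixer frame [[ 0.0009 -0.0063]
 [-0.0542 -0.0114]]
piv in mixer frame [[0.0005 0.1292]] [[0.52537651 0.36269615 0.066     ]]
0.96 [[0.52646173 0.23110862 0.09      ]]
0.66 [[0.478892   0.21367586 0.09      ]]
```

drive_tool(
  angular=[
    [0,0,0.024],
    [0,0,0],
    [0,0,0],
    [0,0,0],
    [0,0,0],
    [0,0,0],
    [0,0,0],
    [0,0,0],
  ],
  delta_pos=[
    [1.6,-3.1,1.2],
    [1.6,-3.1,1.2],
    [1.6,-3.1,1.2],
    [1.6,-3.1,1.2],
    [0,0,5],
    [0,0,5],
    [0,0,0],
    [0,0,0],
  ],
  gripper=[0,0,0,0,0,0,0,0],
)

```text
time_s: 4.6
tool_pos: [0.579, 0.36, 0.1993]
tool_rot: [180.0, 0.0, 1.6]
force: [0.1, 1.4, 1.4]
grip_width: 0.0004
grasp_force: 0.0
```

drive_tool(
  angular=[
    [0,0,0],
    [0,0,0],
    [0,0,0],
    [0,0,0],
    [0,0,0],
    [0,0,0],
    [0,0,0],
    [0,0,0],
    [0,0,0],
    [0,0,0],
    [0,0,0],
  ],
  delta_pos=[
    [0,-0.3,4],
    [0,0,4],
    [0,0,2],
    [0,0,0],
    [-1,0,0],
    [-1,0,0],
    [-1,0,0],
    [-1,0,0],
    [-0.8,0,0],
    [0,0,0],
    [0,0,0],
  ],
  gripper=[0,0,0,0,0,0,0,0,0,0,0],
)

```text
time_s: 5.7
tool_pos: [0.5307, 0.3623, 0.0991]
tool_rot: [180.0, -0.0, 1.7]
force: [0.6, -0.1, 0.5]
grip_width: 0.0004
grasp_force: 0.0
```

drive_tool(
  angular=[
    [0,0,0],
    [0,0,0],
    [0,0,0],
    [0,0,0],
    [0,0,0],
    [0,0,0],
  ],
  delta_pos=[
    [1.5,0,0],
    [0,0,-4],
    [0,0,-4],
    [0,0,-5],
    [-3,0,-4],
    [-3,0,0],
  ],
  gripper=[0,0,4,7.5,7.5,7.5],
)

```text
time_s: 6.3
tool_pos: [0.4877, 0.3637, 0.2752]
tool_rot: [-179.6, -0.5, 1.6]
force: [-0.4, 1.0, 1.1]
grip_width: 0.0245
grasp_force: 0.0
```

Run:
```python
from h import *
st(); p=cam('wrist','w2.png'); a=cv2.cvtColor(p['pixels'],cv2.COLOR_RGB2BGR)[60:260,150:450]; cv2.imwrite('pics/w2c.png',cv2.resize(a,None,fx=2.6,fy=2.6,interpolation=cv2.INTER_CUBIC))
```

```text
t 6.3 pos [0.4877 0.3637 0.2752] rot [-179.6    -0.46    1.55] grip 0.024455566145688123 0.0 F [-0.4  1.   1.1]
```

View pics/w2c.png

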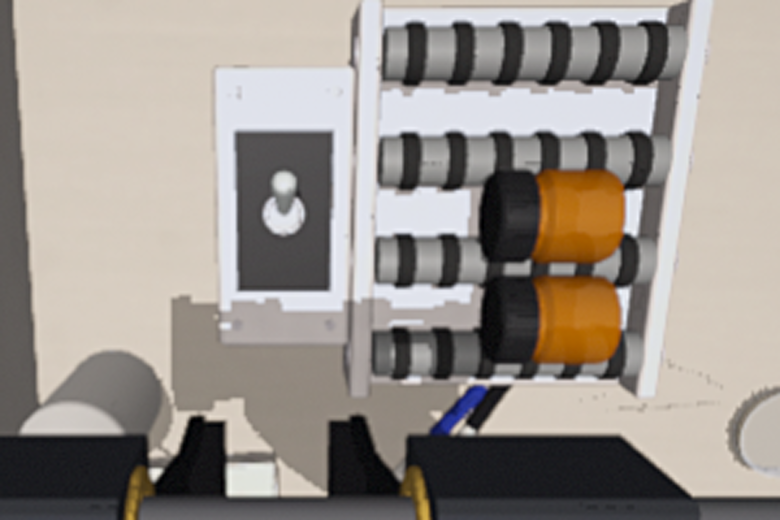

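Run:
```python
from fit import *
p=cam('wrist')
f=lambda l:[(150+u/2.6,60+v/2.6) for u,v in l]
print('piv',ray(p,f([(284,213)]),.064).round(4),'tip',ray(p,f([(284,183)]),.106).round(4))
m=fit(p,f([(383,50),(686,45),(381,160),(670,154),(378,261),(657,260),(373,352),(643,356)]),[(x,y,.052) for x in(.081,.027,-.027,-.081) for y in(.075,-.075)],[.53,.23,0])
# jar ends: top silhouette z~.09 (centre of visible)
d=np.array([[np.cos(m[2]),-np.sin(m[2])],[np.sin(m[2]),np.cos(m[2])]])
for l in ([(482,216),(625,214)],[(484,322),(621,320)]):
    w=ray(p,f(l),.085); print('jar ends',w[:,:2].round(4).tolist(),((w[:,:2]-m[:2])@d).round(4).tolist())
```

```text
piv [[0.5178 0.3625 0.064 ]] tip [[0.5357 0.3635 0.106 ]]
x,y,yaw [0.5233 0.2337] 2.61 res [1.7, 0.4, -2.0, 0.7, 1.2, -0.3, -1.5, 0.7, 1.3, -0.5, -1.6, -1.2, 2.1, 0.3, -1.0, -2.2]
jar ends [[0.5218, 0.2637], [0.5252, 0.1926]] [[-0.0002, 0.03], [-0.0, -0.0412]]
jar ends [[0.4673, 0.2565], [0.4709, 0.1855]] [[-0.0549, 0.0253], [-0.0546, -0.0457]]
```

drive_tool(
  angular=[
    [0,0,0],
    [0,0,0],
    [0,0,0],
  ],
  delta_pos=[
    [0,0,0],
    [0,0,0],
    [0,0,0],
  ],
  gripper=[0,0,0],
)

```text
time_s: 6.7
tool_pos: [0.4865, 0.3604, 0.2679]
tool_rot: [180.0, 0.1, 1.6]
force: [0.7, 0.5, 0.0]
grip_width: 0.0239
grasp_force: 0.0
```

Run:
```python
from h import *
st(); p=cam('wrist','w3.png'); print(p['origin'],p['orientation']); a=cv2.cvtColor(p['pixels'],cv2.COLOR_RGB2BGR)[60:250,150:450]; cv2.imwrite('pics/w3c.png',cv2.resize(a,None,fx=2.6,fy=2.6,interpolation=cv2.INTER_CUBIC))
```

```text
t 6.7 pos [0.4865 0.3604 0.2679] rot [1.7997e+02 8.0000e-02 1.5500e+00] grip 0.023919010012754593 0.0 F [0.7 0.5 0. ]
[0.56117575 0.36281385 0.44364587] [ 1.64073492e+02 -8.12521311e-03 -8.83979359e+01]
```

View pics/w3c.png

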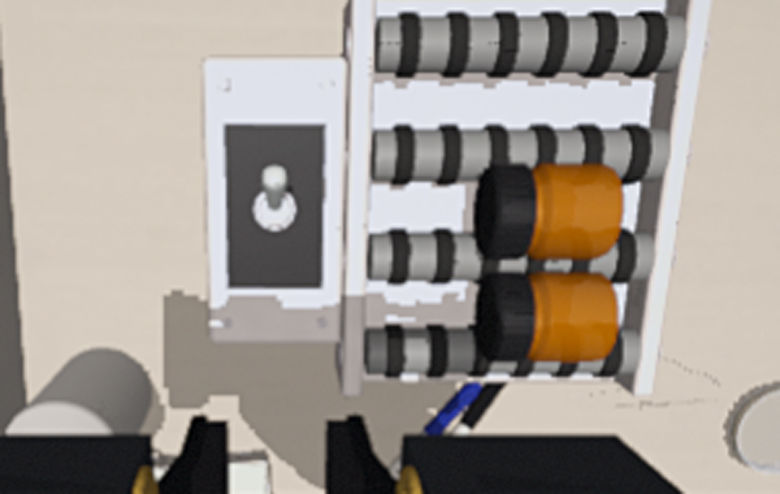

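Lever still leans back (tip at crop (274,172), base (274,208)): the push was too short. I'll refit from this settled view.

Run:
```python
from fit import *
p=cam('wrist')
f=lambda l:[(150+u/2.6,60+v/2.6) for u,v in l]
print('piv',ray(p,f([(274,208)]),.064).round(4),'tip',ray(p,f([(275,172)]),.106).round(4))
print('box',ray(p,f([(205,59),(344,58),(347,342),(210,341)]),.062)[:,:2].round(4).tolist())
m=fit(p,f([(377,43),(686,40),(373,153),(668,150),(369,257),(654,256),(365,351),(641,353)]),[(x,y,.052) for x in(.081,.027,-.027,-.081) for y in(.075,-.075)],[.53,.23,0])
d=np.array([[np.cos(m[2]),-np.sin(m[2])],[np.sin(m[2]),np.cos(m[2])]])
for l in ([(476,213),(624,212)],[(478,320),(619,318)]):
    w=ray(p,f(l),.1); print('jar',w[:,:2].round(4).tolist(),w.mean(0),((w[:,:2]-m[:2])@d).round(4).tolist())
```

```text
piv [[0.5258 0.363  0.064 ]] tip [[0.546 0.363 0.106]]
box [[0.5976, 0.3992], [0.6, 0.3303], [0.4538, 0.3207], [0.4522, 0.3963]]
x,y,yaw [0.53   0.2331] 2.0 res [1.7, 0.2, -2.8, 0.3, 1.9, 0.4, -1.8, 0.7, 2.2, -0.4, -1.8, -0.8, 2.6, -0.2, -1.8, -1.6]
jar [[0.5295, 0.2675], [0.5319, 0.1978]] [0.53068711 0.23261217 0.1       ] [[0.0007, 0.0343], [0.0007, -0.0354]]
jar [[0.4775, 0.261], [0.4805, 0.1919]] [0.47900162 0.22644027 0.1       ] [[-0.0514, 0.0297], [-0.0509, -0.0395]]
```

drive_tool(
  angular=[
    [0,0,0],
    [0,0,0],
    [0,0,0],
    [0,0,0],
    [0,0,0],
    [0,0,0],
    [0,0,0],
    [0,0,0],
    [0,0,0],
    [0,0,0],
    [0,0,0],
    [0,0,0],
    [0,0,0],
    [0,0,0],
  ],
  delta_pos=[
    [4.5,0,0],
    [4.8,0,0],
    [0,0,4],
    [0,0,4],
    [0,0,4],
    [0,0,4],
    [0,0,0.9],
    [0,0,0],
    [-1,0,0],
    [-1,0,0],
    [-1,0,0],
    [-1,0,0],
    [-1,0,0],
    [0,0,0],
  ],
  gripper=[0,0,0,0,0,0,0,0,0,0,0,0,0,0],
)

```text
time_s: 8.2
tool_pos: [0.5267, 0.3629, 0.1005]
tool_rot: [180.0, -0.0, 1.8]
force: [-0.3, 0.9, 1.0]
grip_width: 0.0004
grasp_force: 0.0
```

drive_tool(
  angular=[
    [0,0,0],
    [0,0,0],
  ],
  delta_pos=[
    [-0.5,0,0],
    [0,0,0],
  ],
  gripper=[0,0],
)

```text
time_s: 8.4
tool_pos: [0.5232, 0.3623, 0.0999]
tool_rot: [180.0, 0.0, 1.7]
force: [0.7, -0.2, -0.0]
grip_width: 0.0005
grasp_force: 0.0
```

Run:
```python
from h import *
st(); p=cam('wrist'); a=cv2.cvtColor(p['pixels'],cv2.COLOR_RGB2BGR)[60:330,120:390]; b=cv2.cvtColor(cam('side')['pixels'],cv2.COLOR_RGB2BGR)[110:200,230:330]
cv2.imwrite('pics/w4c.png',np.hstack([cv2.resize(a,(400,400)),cv2.resize(b,(400,400))]))
```

```text
t 8.4 pos [0.5232 0.3623 0.0999] rot [179.99   0.     1.66] grip 0.00047252396438344444 0.0 F [ 0.7 -0.2 -0. ]
```

View pics/w4c.png

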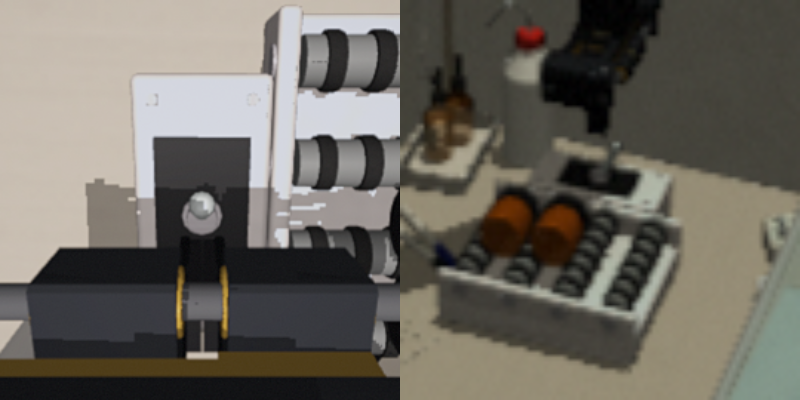

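Run:
```python
from h import *
p=cam('wrist');q=cam('side')
for n,X in dict(piv=(.526,.363,.064),on=(.5456,.363,.106),up=(.526,.363,.11),off=(.506,.363,.106),ftip=(.523,.362,.086)).items():
    a=proj(p,X)[0];b=proj(q,X)[0]; print(n,((a-[120,60])*400/270).round(0),((b-[230,110])*[4,400/90]).round(0))
```

```text
piv [201. 217.] [196. 173.]
on [202. 205.] [215. 140.]
up [201. 251.] [198. 133.]
off [199. 287.] [180. 132.]
ftip [203. 237.] [194. 154.]
```

drive_tool(
  angular=[
    [0,0,0],
    [0,0,0],
    [0,0,0],
  ],
  delta_pos=[
    [-1,0,0],
    [-1,0,0],
    [0,0,0],
  ],
  gripper=[0,0,0],
)

```text
time_s: 8.9
tool_pos: [0.5012, 0.3624, 0.1]
tool_rot: [180.0, 0.1, 1.8]
force: [-0.2, 0.6, -0.1]
grip_width: 0.0005
grasp_force: 0.0
```

Run:
```python
from h import *
st(); p=cam('wrist'); c=proj(p,[(.526,.363,.08)])[0].astype(int); print(c)
a=cv2.cvtColor(p['pixels'],cv2.COLOR_RGB2BGR)[c[1]-45:c[1]+45,c[0]-50:c[0]+50]; q=cam('side');c=proj(q,[(.526,.363,.09)])[0].astype(int);b=cv2.cvtColor(q['pixels'],cv2.COLOR_RGB2BGR)[c[1]-20:c[1]+16,c[0]-20:c[0]+20]
cv2.imwrite('pics/w5c.png',np.hstack([cv2.resize(a,(400,360)),cv2.resize(b,(400,360))]))
```

```text
t 8.9 pos [0.5012 0.3624 0.1   ] rot [1.7998e+02 5.0000e-02 1.7900e+00] grip 0.00047687022636495885 0.0 F [-0.2  0.6 -0.1]
[256 184]
```

View pics/w5c.png

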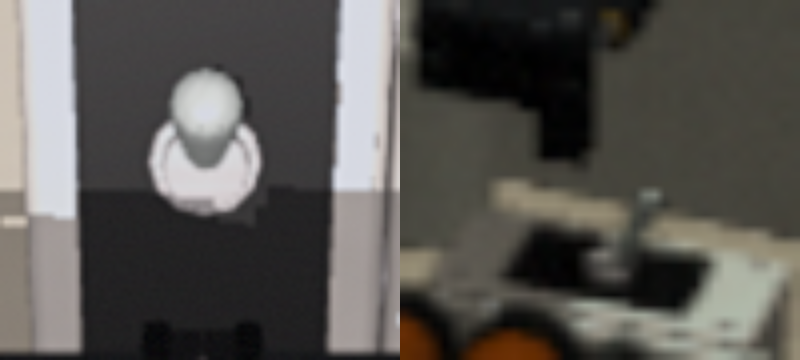

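Run:
```python
from h import *
q=cam('side');c=proj(q,[(.526,.363,.09)])[0].astype(int)
print('fingertip seen',c-20+[16.5,16.2])
for z in (.08,.086,.1,.11,.12,.13): print(z,proj(q,[(.501,.362,z)])[0])
print('tip seen',c-20+[24.8,19.5]); 
for X in((.546,.363,.106),(.506,.363,.106)): print(proj(q,X)[0])
```

```text
fingertip seen [275.5 139.2]
0.08 [273.77774835 144.82572474]
0.086 [273.82062074 143.64480859]
0.1 [273.92129702 140.87127917]
0.11 [273.99376284 138.8745634 ]
0.12 [274.06669524 136.86468991]
0.13 [274.1400985  134.84153512]
tip seen [283.8 142.5]
[283.74735406 141.59153025]
[275.11506702 139.79254571]
```

drive_tool(
  angular=[
    [0,0,0],
    [0,0,0],
    [0,0,0],
    [0,0,0],
    [0,0,0],
    [0,0,0],
    [0,0,0],
  ],
  delta_pos=[
    [0,0,-4],
    [4,0,0],
    [4,0,0],
    [0,0,4],
    [0,0,1],
    [0,0,0.8],
    [0,0,0],
  ],
  gripper=[0,0,0,0,0,0,0],
)

```text
time_s: 9.75
tool_pos: [0.5822, 0.3643, 0.0813]
tool_rot: [180.0, 0.1, 1.7]
force: [0.5, 0.0, 0.2]
grip_width: 0.0004
grasp_force: 0.0
```

Run:
```python
from h import *
st(); q=cam('side');c=proj(q,[(.56,.363,.08)])[0].astype(int);b=cv2.cvtColor(q['pixels'],cv2.COLOR_RGB2BGR)[c[1]-30:c[1]+20,c[0]-30:c[0]+30]
print(c); cv2.imwrite('pics/w6c.png',cv2.resize(b,(720,600),interpolation=cv2.INTER_NEAREST))
for z in (.06,.07,.08,.1,.12): print(z,((proj(q,[(.581,.362,z)])[0]-c+30)*12).round())
```

```text
t 9.75 pos [0.5822 0.3643 0.0813] rot [1.7997e+02 9.0000e-02 1.7300e+00] grip 0.00039377308143239087 0.0 F [0.5 0.  0.2]
[286 147]
0.06 [417. 425.]
0.07 [418. 401.]
0.08 [420. 378.]
0.1 [423. 330.]
0.12 [426. 282.]
```

View pics/w6c.png

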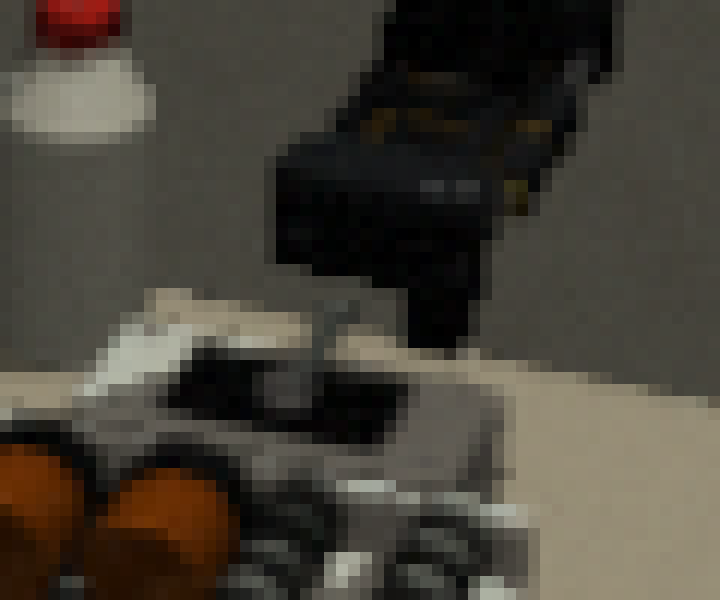

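drive_tool(
  angular=[
    [0,0,0],
    [0,0,0],
    [0,0,0],
    [0,0,0],
    [0,0,0],
    [0,0,0],
    [0,0,0],
  ],
  delta_pos=[
    [-1,0,0],
    [-1,0,0],
    [-1,0,0],
    [-0.7,0,0],
    [-0.7,0,0],
    [-0.7,0,0],
    [0,0,0],
  ],
  gripper=[0,0,0,0,0,0,0],
)

```text
time_s: 10.5
tool_pos: [0.5303, 0.3627, 0.0814]
tool_rot: [180.0, 0.1, 1.7]
force: [-0.9, 0.8, -0.5]
grip_width: 0.0006
grasp_force: 0.0
```

```bash
cat > lev.py <<'E'
from h import *
st(); p=cam('wrist'); q=cam('side')
for n,X in dict(on=(.5456,.363,.106),up=(.526,.363,.11),off=(.506,.363,.106)).items():
    for r in(p,q):
        u=proj(r,X)[0].round().astype(int)
        print(n,u, r['pixels'][u[1]-1:u[1]+2,u[0]-1:u[0]+2].mean((0,1)).round())
E
python3 lev.py
```

```text
t 10.5 pos [0.5303 0.3627 0.0814] rot [1.7995e+02 1.2000e-01 1.7400e+00] grip 0.0005906935849251193 0.0 F [-0.9  0.8 -0.5]
on [257 219] [142. 136. 139.]
on [284 142] [44. 43. 38.]
up [256 252] [48. 47. 49.]
up [279 140] [17. 18. 16.]
off [255 278] [63. 62. 61.]
off [275 140] [60. 60. 54.]
```

drive_tool(
  angular=[
    [0,0,0],
    [0,0,0],
    [0,0,0],
    [0,0,0],
    [0,0,0],
  ],
  delta_pos=[
    [1.2,0,0],
    [0,0,-5],
    [0,0,-5],
    [0,0,0],
    [0,0,0],
  ],
  gripper=[0,0,0,0,0],
)

```text
time_s: 11.1
tool_pos: [0.5463, 0.3634, 0.1835]
tool_rot: [-179.9, -0.2, 1.6]
force: [-0.1, -0.8, -1.2]
grip_width: 0.0006
grasp_force: 0.0
```

```bash
python3 lev.py
```

```text
t 11.1 pos [0.5463 0.3634 0.1835] rot [-1.799e+02 -1.700e-01  1.600e+00] grip 0.0006420221607011178 0.0 F [-0.1 -0.8 -1.2]
on [257 195] [129. 123. 126.]
on [284 142] [70. 69. 60.]
up [256 216] [108. 109. 109.]
up [279 140] [70. 68. 60.]
off [256 234] [36. 37. 37.]
off [275 140] [62. 62. 56.]
```

Run:
```python
from h import *
p=cam('wrist');q=cam('side')
a=cv2.cvtColor(p['pixels'],cv2.COLOR_RGB2BGR)[150:250,206:306]; b=cv2.cvtColor(q['pixels'],cv2.COLOR_RGB2BGR)[120:160,260:300]
cv2.imwrite('pics/w7c.png',np.hstack([cv2.resize(a,(400,400),interpolation=cv2.INTER_NEAREST),cv2.resize(b,(400,400),interpolation=cv2.INTER_NEAREST)]))
```

```text
(no output)
```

View pics/w7c.png

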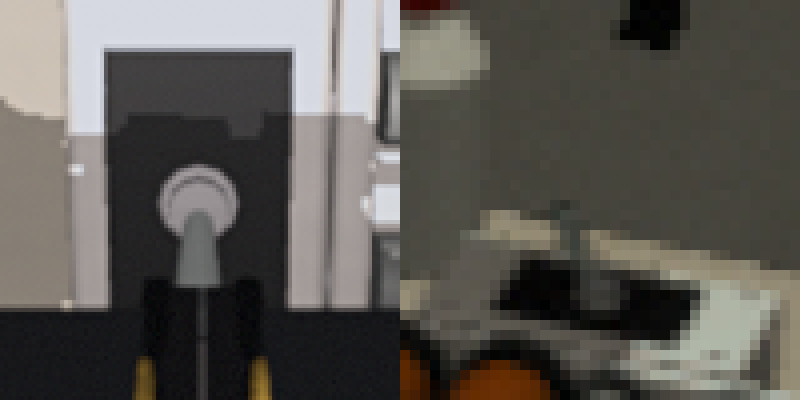

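Lever is now clearly off (it leans to the front in both views). The fingertips appear to sit higher than I assumed, so I'll measure them open, above the near jar.

drive_tool(
  angular=[
    [0,0,0],
    [0,0,0],
    [0,0,0],
    [0,0,0],
    [0,0,0],
    [0,0,0],
    [0,0,0],
    [0,0,0],
  ],
  delta_pos=[
    [0,0,-2],
    [-1.8,3.3,-0.5],
    [-1.8,3.3,-0.5],
    [-1.8,3.3,-0.5],
    [-1.7,3.4,-0.5],
    [0,0,0],
    [0,0,0],
    [0,0,0],
  ],
  gripper=[8.2,8.2,8.2,8.2,8.2,8.2,8.2,8.2],
)

```text
time_s: 12.1
tool_pos: [0.4773, 0.2288, 0.2214]
tool_rot: [-180.0, 0.0, 1.7]
force: [-0.7, 1.1, -0.7]
grip_width: 0.0567
grasp_force: 0.0
```

Run:
```python
from h import *
s=st(); p=cam('wrist');q=cam('side'); print(np.round(p['mtx'],1).tolist(),p['origin'])
x,y,z=s['tool_pos']
for dz in(-.014,0,.014,.028): print(dz,[proj(r,[(x,y+e,z+dz)])[0].round(1).tolist() for r in (p,q) for e in(.041,-.041)])
a=cv2.cvtColor(p['pixels'],cv2.COLOR_RGB2BGR)[110:290,126:386]; c=proj(q,[(x,y,z)])[0].astype(int);b=cv2.cvtColor(q['pixels'],cv2.COLOR_RGB2BGR)[c[1]-36:c[1]+36,c[0]-28:c[0]+28]
print('side crop origin',c-[28,36])
cv2.imwrite('pics/w8c.png',np.hstack([cv2.resize(a,(520,360)),cv2.resize(b,(280,360),interpolation=cv2.INTER_NEAREST)]))
```

```text
t 12.1 pos [0.4773 0.2288 0.2214] rot [-1.7996e+02  5.0000e-02  1.7100e+00] grip 0.056680297707225546 0.0 F [-0.7  1.1 -0.7]
[[276.3, 0.0, 256.1], [0.0, 276.3, 191.9], [0.0, 0.0, 1.0]] [0.55177823 0.23119909 0.39725656]
-0.014 [[200.7, 217.2], [312.3, 220.4], [261.5, 127.3], [253.9, 136.4]]
0 [[196.7, 224.6], [316.2, 228.0], [261.6, 124.2], [253.9, 133.3]]
0.014 [[192.1, 233.1], [320.8, 236.8], [261.6, 121.1], [253.9, 130.1]]
0.028 [[186.8, 243.1], [326.1, 247.0], [261.7, 117.9], [253.9, 126.9]]
side crop origin [229  92]
```

View pics/w8c.png

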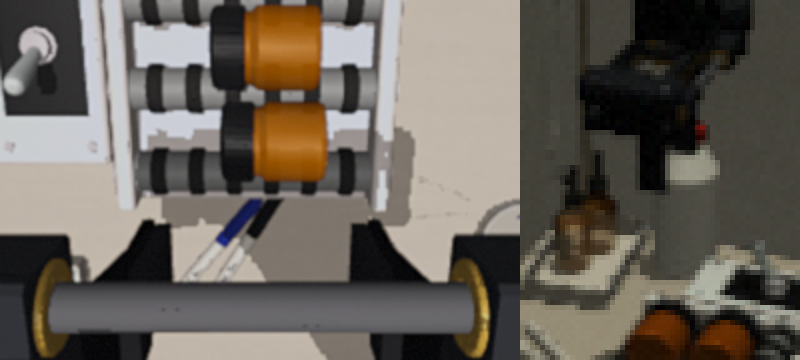

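Run:
```python
from h import *
p=cam('wrist'); f=lambda l:[(126+u/2,110+v/2) for u,v in l]
for l in([(222,142),(327,142)],[(210,48),(321,48)]):
    w=ray(p,f(l),.1); print(w.round(4).tolist(),w.mean(0).round(4), np.linalg.norm(w[0]-w[1]))
for l in([(275,102),(275,182)],[(265,5),(265,88)]):
    # front/back silhouette vs model cylinder: brute fit x
    r=[]
    for x in np.arange(.45,.56,.0005):
        t=np.linspace(0,2*np.pi,60); v=proj(p,np.c_[x+.024*np.cos(t),0*t+.228,.082+.024*np.sin(t)])[:,1]; e=np.array([v.min(),v.max()])-np.array(f(l))[:,1]; r.append((abs(e).sum(),x))
    print(min(r))
```

```text
[[0.4789, 0.251, 0.1], [0.4808, 0.1929, 0.1]] [0.4798 0.222  0.1   ] 0.05806856139797708
[[0.5297, 0.258, 0.1], [0.5316, 0.1994, 0.1]] [0.5306 0.2287 0.1   ] 0.05856445617132188
(np.float64(0.9836887150044049), np.float64(0.47500000000000003))
(np.float64(2.4014400585960374), np.float64(0.5285000000000001))
```

drive_tool(
  angular=[
    [0,0,0],
    [0,0,0],
    [0,0,0],
    [0,0,0],
    [0,0,0],
    [0,0,0],
    [0,0,0],
  ],
  delta_pos=[
    [-0.2,0.6,3],
    [0,0,4],
    [0,0,4],
    [0,0,2],
    [0,0,1.4],
    [0,0,1.2],
    [0,0,0],
  ],
  gripper=[8.2,8.2,8.2,8.2,8.2,8.2,8.2],
)

```text
time_s: 12.95
tool_pos: [0.4749, 0.222, 0.0648]
tool_rot: [180.0, 0.1, 1.7]
force: [-0.9, 0.1, -0.3]
grip_width: 0.0817
grasp_force: 0.0
```

drive_tool(
  angular=[
    [0,0,0],
    [0,0,0],
    [0,0,0],
    [0,0,0],
    [0,0,0],
  ],
  delta_pos=[
    [0,0,0],
    [0,0,0],
    [0,0,0],
    [0,0,0],
    [0,0,0],
  ],
  gripper=[5.5,5.5,5.5,5.5,5.5],
  squeeze=20,
)

```text
time_s: 13.45
tool_pos: [0.4761, 0.2219, 0.0666]
tool_rot: [180.0, -0.1, 1.6]
force: [-1.6, -1.3, 3.7]
grip_width: 0.06
grasp_force: 20.0
```

drive_tool(
  angular=[
    [0,0,0],
    [0,0,0],
    [0,0,0],
    [0,0,0],
    [0,0,0],
    [0,0,0],
    [0,0,0],
    [0,0,0],
    [0,0,0],
    [0,0,0],
    [0,0,0],
    [0,0,0],
    [0,0,0],
    [0,0,0],
  ],
  delta_pos=[
    [0,0,-2],
    [0,0,-4],
    [0,0,-4],
    [0,0,-3.5],
    [0,2,0],
    [-0.4,4,0],
    [-0.6,4,0],
    [-0.6,4,0],
    [-0.6,4,0],
    [-0.6,4,0],
    [-0.4,4,0],
    [0,2,0],
    [0,0,0],
    [0,0,0],
  ],
  gripper=[5.5,5.5,5.5,5.5,5.5,5.5,5.5,5.5,5.5,5.5,5.5,5.5,5.5,5.5],
)

```text
time_s: 14.85
tool_pos: [0.4513, -0.0585, 0.2006]
tool_rot: [-180.0, 0.0, 1.6]
force: [0.3, 0.5, -0.6]
grip_width: 0.0594
grasp_force: 20.0
```

Run:
```python
from h import *
s=st(); p=cam('wrist','w9.png');
for d in models.cut_out(p,'cradle')[:2]: print(d['p'],d['centre'])
a=cv2.cvtColor(p['pixels'],cv2.COLOR_RGB2BGR)[20:270,150:400]
cv2.imwrite('pics/w9c.png',cv2.resize(a,(600,600),interpolation=cv2.INTER_CUBIC))
```

```text
t 14.85 pos [ 0.4513 -0.0585  0.2006] rot [-1.7995e+02  4.0000e-02  1.6200e+00] grip 0.05941466725670313 20.00004902249202 F [ 0.3  0.5 -0.6]
0.71 [257.7, 106.8]
0.53 [50.6, 101.9]
```

View pics/w9c.png

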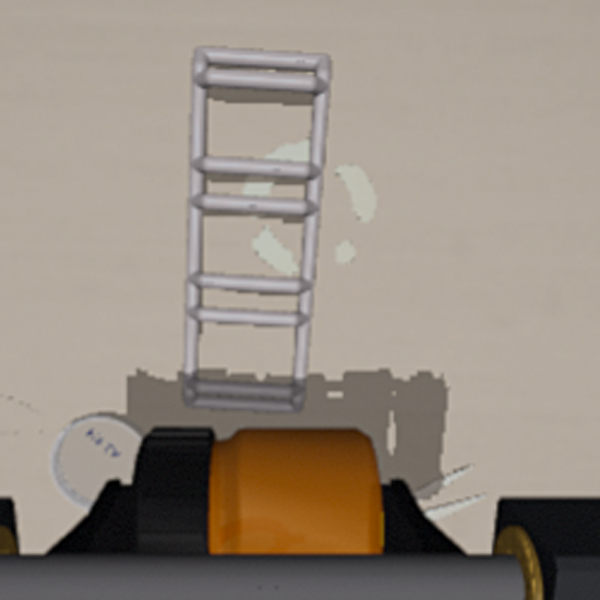

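```bash
cat > cr.py <<'E'
from fit import *
def cradle(p,uv,xs,w=.032):
    c=fit(p,uv,[(x,y,.021) for x in xs for y in(w,-w)],[.51,-.05,0])
    for o in(-.058,0,.058): print(np.round([c[0]+o*np.cos(c[2]),c[1]+o*np.sin(c[2])],4))
    return c
E
python3 - <<'E'
from cr import *
p=cam('wrist'); f=lambda l:[(150+u/2.4,20+v/2.4) for u,v in l]
cradle(p,f([(200,77),(325,81),(198,164),(320,172),(196,203),(317,208),(195,283),(308,286),(193,314),(306,320)]),[.078,.038,.02,-.02,-.038])
E
```

```text
x,y,yaw [ 0.5155 -0.0548] -0.85 res [-1.5, -0.1, 1.1, 1.0, -1.4, 0.1, 0.6, -0.6, -0.9, -0.5, 0.7, -0.1, -1.2, -0.8, 2.2, 0.4, -0.6, 0.6, 2.0, 0.4]
[ 0.4575 -0.054 ]
[ 0.5155 -0.0548]
[ 0.5735 -0.0557]
```

drive_tool(
  angular=[
    [0,0,0.043],
    [0,0,0],
    [0,0,0],
    [0,0,0],
    [0,0,0],
    [0,0,0],
    [0,0,0],
    [0,0,0],
    [0,0,0],
    [0,0,0],
    [0,0,0],
    [0,0,0],
    [0,0,0],
  ],
  delta_pos=[
    [0,0,0],
    [4,-0.1,0],
    [4,-0.2,0],
    [4.2,-0.2,0],
    [0,0,4],
    [0,0,4],
    [0,0,4],
    [0,0,2],
    [0,0,0],
    [0,0,1.2],
    [0,0,1.2],
    [0,0,1],
    [0,0,0],
  ],
  gripper=[5.5,5.5,5.5,5.5,5.5,5.5,5.5,5.5,5.5,5.5,5.5,5.5,5.5],
)

```text
time_s: 16.3
tool_pos: [0.5735, -0.0556, 0.0262]
tool_rot: [-180.0, 0.0, -0.8]
force: [0.3, 0.8, -1.3]
grip_width: 0.0598
grasp_force: 20.0
```

drive_tool(
  angular=[
    [0,0,0],
    [0,0,0],
    [0,0,0],
    [0,0,0],
    [0,0,0],
    [0,0,0],
    [0,0,0],
    [0,0,0],
    [0,0,0],
    [0,0,0],
  ],
  delta_pos=[
    [0,0,0.1],
    [0,0,0],
    [0,0,0],
    [0,0,0],
    [0,0,0],
    [0,0,-3],
    [0,0,-4],
    [0,0,-5],
    [-4,0,-5],
    [0,0,0],
  ],
  gripper=[6.4,6.8,7.6,8,8,8,8,8,8,8],
)

```text
time_s: 17.3
tool_pos: [0.5441, -0.055, 0.1916]
tool_rot: [179.8, -0.5, -0.8]
force: [0.2, 0.8, -0.6]
grip_width: 0.0803
grasp_force: 0.0
```

```bash
cat > jar.py <<'E'
from h import *
def jars(p,names,z,rng):
    for n in names:
        for d in models.cut_out(p,n)[:4]:
            m=d['pixels'].astype(np.uint8); r=cv2.minAreaRect(cv2.findNonZero(m))
            w=ray(p,[d['centre']],z)[0]
            if rng(w): 
                b=ray(p,cv2.boxPoints(r),z)[:,:2]; e=sorted([(np.linalg.norm(b[i]-b[i-1]),i) for i in range(4)])
                L=b[e[-1][1]]-b[e[-1][1]-1]; print(n,round(d['p'],2),'c',w[:2].round(4),'boxc',b.mean(0).round(4),'sides',round(e[0][0],3),round(e[-1][0],3),'axis',round(np.degrees(np.arctan2(L[1],L[0]))%180,1))
E
python3 - <<'E'
from jar import *
st(); p=cam('wrist'); jars(p,['done_0'],.055,lambda w:True)
E
```

```text
t 17.3 pos [ 0.5441 -0.055   0.1916] rot [179.79  -0.54  -0.8 ] grip 0.08027017318019544 0.0 F [ 0.2  0.8 -0.6]
done_0 0.72 c [ 0.5787 -0.0595] boxc [ 0.5763 -0.0561] sides 0.045 0.061 axis 89.2
done_0 0.66 c [0.5219 0.2276] boxc [0.5221 0.224 ] sides 0.044 0.056 axis 165.6
```

drive_tool(
  angular=[
    [0,0,-0.045],
    [0,0,0],
    [0,0,0],
    [0,0,0],
    [0,0,0],
    [0,0,0],
    [0,0,0],
    [0,0,0],
    [0,0,0],
    [0,0,0],
  ],
  delta_pos=[
    [0,0,0],
    [0,-3,0],
    [0.1,-4.5,0],
    [0.1,-4.5,0],
    [0.1,-4.5,0],
    [0.1,-4.5,0],
    [0,-4.5,0],
    [0,-3.1,0],
    [0,0,0],
    [0,0,0],
  ],
  gripper=[8.2,8.2,8.2,8.2,8.2,8.2,8.2,8.2,8.2,8.2],
)

```text
time_s: 18.4
tool_pos: [0.5368, 0.2312, 0.183]
tool_rot: [180.0, 0.2, 1.9]
force: [-0.5, -0.6, -0.4]
grip_width: 0.0823
grasp_force: 0.0
```

Run:
```python
from jar import *
st(); jars(cam('top'),['done_0'],.085,lambda w:True)
```

```text
t 18.4 pos [0.5368 0.2312 0.183 ] rot [179.97   0.19   1.89] grip 0.08232308401441008 0.0 F [-0.5 -0.6 -0.4]
done_0 0.68 c [0.499  0.3046] boxc [0.5143 0.2598] sides 0.187 0.295 axis 113.4
done_0 0.53 c [ 0.5606 -0.0468] boxc [ 0.5614 -0.053 ] sides 0.045 0.058 axis 86.3
```

Go down to the middle jar at (0.529, 0.230).

drive_tool(
  angular=[
    [0,0,0],
    [0,0,0],
    [0,0,0],
    [0,0,0],
    [0,0,0],
    [0,0,0],
  ],
  delta_pos=[
    [-0.8,0.1,0],
    [0,0,4],
    [0,0,4],
    [0,0,2],
    [0,0,1.8],
    [0,0,0],
  ],
  gripper=[8.2,8.2,8.2,8.2,8.2,8.2],
)

```text
time_s: 19.1
tool_pos: [0.5276, 0.2269, 0.0644]
tool_rot: [179.9, 0.3, 1.7]
force: [0.5, -0.6, -0.2]
grip_width: 0.0824
grasp_force: 0.0
```

drive_tool(
  angular=[
    [0,0,0],
    [0,0,0],
    [0,0,0],
    [0,0,0],
    [0,0,0],
  ],
  delta_pos=[
    [0,0,0],
    [0,0,0],
    [0,0,0],
    [0,0,0],
    [0,0,0],
  ],
  gripper=[5.5,5.5,5.5,5.5,5.5],
  squeeze=20,
)

```text
time_s: 19.6
tool_pos: [0.5304, 0.2292, 0.068]
tool_rot: [180.0, -0.1, 1.7]
force: [-0.6, -2.1, 4.5]
grip_width: 0.0598
grasp_force: 20.0
```

drive_tool(
  angular=[
    [0,0,0],
    [0,0,0],
    [0,0,0],
    [0,0,0],
    [0,0,0],
    [0,0,0],
    [0,0,0],
    [0,0,0],
    [0,0,0],
    [0,0,0],
    [0,0,0],
    [0,0,0],
    [0,0,0],
    [0,0,0],
  ],
  delta_pos=[
    [0,0,-2],
    [0,0,-4],
    [0,0,-4],
    [0,0,-3.5],
    [-1,2,0],
    [-1.4,4,0],
    [-1.4,4,0],
    [-1.4,4,0],
    [-1.4,4,0],
    [-1.2,4,0],
    [-1,4,0],
    [0,2.6,0],
    [0,0,0],
    [0,0,0],
  ],
  gripper=[5.5,5.5,5.5,5.5,5.5,5.5,5.5,5.5,5.5,5.5,5.5,5.5,5.5,5.5],
)

```text
time_s: 21.0
tool_pos: [0.4503, -0.0588, 0.2016]
tool_rot: [-179.9, 0.0, 1.7]
force: [0.3, 0.1, -1.0]
grip_width: 0.0602
grasp_force: 20.0
```

Run:
```python
from jar import *
s=st(); p=cam('wrist'); jars(p,['done_0'],.055,lambda w:True)
for d in models.cut_out(p,'cradle')[:2]: print(d['p'],d['centre'],ray(p,[d['centre']],.02)[0].round(4))
a=cv2.cvtColor(p['pixels'],cv2.COLOR_RGB2BGR)[20:270,150:400]
cv2.imwrite('pics/w10c.png',cv2.resize(a,(600,600),interpolation=cv2.INTER_CUBIC))
```

```text
t 21.0 pos [ 0.4503 -0.0588  0.2016] rot [-1.7995e+02  3.0000e-02  1.7100e+00] grip 0.060195877222236634 19.998739203438163 F [ 0.3  0.1 -1. ]
done_0 0.86 c [ 0.5734 -0.0587] boxc [ 0.5714 -0.0548] sides 0.046 0.063 axis 87.5
0.67 [257.4, 134.5] [ 0.4989 -0.0584  0.02  ]
```

View pics/w10c.png

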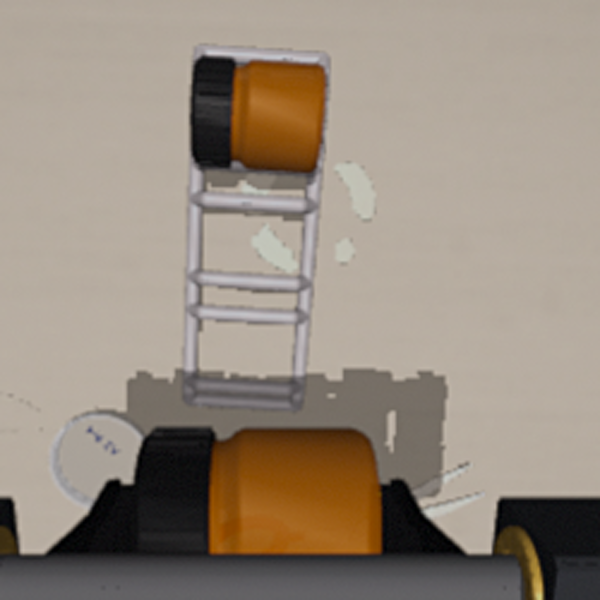

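drive_tool(
  angular=[
    [0,0,0.044],
    [0,0,0],
    [0,0,0],
    [0,0,0],
    [0,0,0],
    [0,0,0],
    [0,0,0],
    [0,0,0],
    [0,0,0],
    [0,0,0],
    [0,0,0],
    [0,0,0],
  ],
  delta_pos=[
    [0,0,0],
    [3.2,-0.2,0],
    [3.3,-0.3,0],
    [0,0,4],
    [0,0,4],
    [0,0,4],
    [0,0,2],
    [0,0,0],
    [0,0,1.2],
    [0,0,1.2],
    [0,0,1.1],
    [0,0,0],
  ],
  gripper=[5.5,5.5,5.5,5.5,5.5,5.5,5.5,5.5,5.5,5.5,5.5,5.5],
)

```text
time_s: 22.35
tool_pos: [0.5161, -0.055, 0.0266]
tool_rot: [-180.0, -0.0, -0.8]
force: [-0.1, 0.5, -1.9]
grip_width: 0.0597
grasp_force: 20.0
```

drive_tool(
  angular=[
    [0,0,0],
    [0,0,0],
    [0,0,0],
    [0,0,0],
    [0,0,0],
    [0,0,0],
    [0,0,0],
    [0,0,0],
    [0,0,0],
    [0,0,0],
  ],
  delta_pos=[
    [0,0,0.1],
    [0,0,0],
    [0,0,0],
    [0,0,0],
    [0,0,0],
    [0,0,-3],
    [0,0,-4],
    [0,0,-5],
    [0,0,-5],
    [-2,0,-3],
  ],
  gripper=[6.4,6.8,7.6,8,8,8,8,8,8,8],
)

```text
time_s: 23.35
tool_pos: [0.4982, -0.0544, 0.2303]
tool_rot: [180.0, -0.4, -0.7]
force: [1.1, -0.4, 0.6]
grip_width: 0.0797
grasp_force: 0.0
```

drive_tool(
  angular=[
    [0,0,0],
    [0,0,0],
    [0,0,0],
    [0,0,0],
    [0,0,0],
    [0,0,0],
    [0,0,0],
    [0,0,0],
  ],
  delta_pos=[
    [-0.4,2.5,0],
    [0,4.5,0],
    [0,4.5,0],
    [0,4.5,0],
    [0,4.5,0],
    [0,4.5,0],
    [0,0,0],
    [0,0,0],
  ],
  gripper=[8.2,8.2,8.2,8.2,8.2,8.2,8.2,8.2],
)

```text
time_s: 24.15
tool_pos: [0.4878, -0.3055, 0.2255]
tool_rot: [-179.9, 0.0, -0.9]
force: [-0.3, -0.1, 0.4]
grip_width: 0.0819
grasp_force: 0.0
```

Run:
```python
from jar import *
s=st(); p=cam('wrist','w11.png'); jars(p,['fresh_0'],.07,lambda w:True)
for d in models.cut_out(p,'rack')[:1]: print(d['p'],d['centre'],ray(p,[d['centre']],.02)[0].round(4))
jars(cam('top'),['done_0','fresh_0'],.06,lambda w:w[1]<.05)
a=cv2.cvtColor(p['pixels'],cv2.COLOR_RGB2BGR)[0:250,130:380]
cv2.imwrite('pics/w11c.png',cv2.resize(a,(600,600),interpolation=cv2.INTER_CUBIC))
```

```text
t 24.15 pos [ 0.4878 -0.3055  0.2255] rot [-1.7994e+02  3.0000e-02 -9.0000e-01] grip 0.08189627968387983 0.0 F [-0.3 -0.1  0.4]
fresh_0 0.85 c [ 0.5301 -0.3071] boxc [ 0.5284 -0.3084] sides 0.046 0.062 axis 89.2
fresh_0 0.61 c [ 0.5695 -0.3099] boxc [ 0.5746 -0.3095] sides 0.047 0.063 axis 89.1
fresh_0 0.42 c [ 0.5724 -0.0775] boxc [ 0.5729 -0.0753] sides 0.044 0.083 axis 89.3
fresh_0 0.23 c [ 0.6426 -0.4519] boxc [ 0.6355 -0.4588] sides 0.074 0.136 axis 89.0
0.89 [259.6, 52.5] [ 0.6353 -0.3114  0.02  ]
done_0 0.67 c [ 0.5075 -0.051 ] boxc [ 0.5101 -0.0536] sides 0.048 0.058 axis 89.2
done_0 0.55 c [ 0.5607 -0.0523] boxc [ 0.5667 -0.0532] sides 0.042 0.055 axis 87.8
```

View pics/w11c.png

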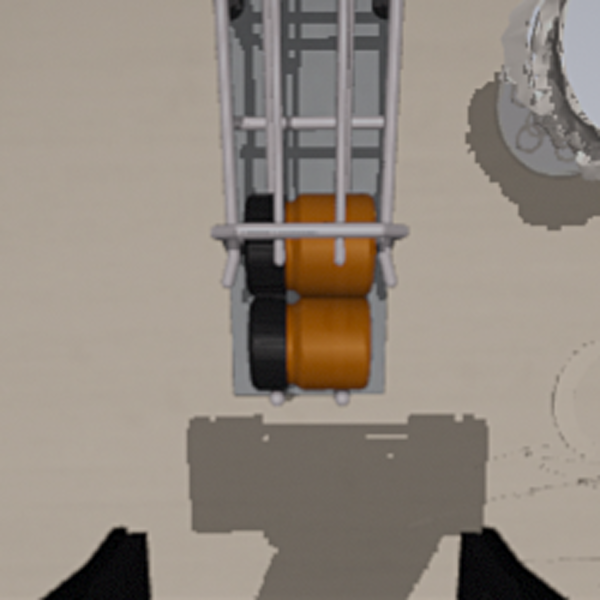

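Run:
```python
from h import *
from scipy.optimize import least_squares
p=cam('wrist')
t=np.linspace(0,2*np.pi,60)
def ext(q):
    v=proj(p,np.vstack([np.c_[q[0]+.024*np.cos(t),0*t+q[1]+e,.06+.024*np.sin(t)] for e in(-.03,.03)])); return np.r_[v.min(0),v.max(0)]
obs=np.array([130+249/2.4,292/2.4,130+371/2.4,390/2.4])
r=least_squares(lambda q:ext(q)-obs,[.527,-.308]);print(r.x,r.fun)
```

```text
[ 0.5291505  -0.30684622] [-0.95384698  0.22566711  0.95314599 -0.1868759 ]
```

drive_tool(
  angular=[
    [0,0,0],
    [0,0,0],
    [0,0,0],
    [0,0,0],
    [0,0,0],
    [0,0,0],
    [0,0,0],
    [0,0,0],
  ],
  delta_pos=[
    [4.1,0.1,0],
    [0,0,4],
    [0,0,4],
    [0,0,4],
    [0,0,2.5],
    [0,0,2],
    [0,0,1.5],
    [0,0,0],
  ],
  gripper=[8.2,8.2,8.2,8.2,8.2,8.2,8.2,8.2],
)

```text
time_s: 25.3
tool_pos: [0.5279, -0.3051, 0.0439]
tool_rot: [-179.9, 0.2, -0.7]
force: [0.4, -1.7, -0.2]
grip_width: 0.0825
grasp_force: 0.0
```

drive_tool(
  angular=[
    [0,0,0],
    [0,0,0],
    [0,0,0],
    [0,0,0],
    [0,0,0],
  ],
  delta_pos=[
    [0,0,0],
    [0,0,0],
    [0,0,0],
    [0,0,0],
    [0,0,0],
  ],
  gripper=[5.5,5.5,5.5,5.5,5.5],
  squeeze=20,
)

```text
time_s: 25.8
tool_pos: [0.5301, -0.307, 0.0473]
tool_rot: [179.9, -0.1, -0.8]
force: [0.2, -1.3, 3.3]
grip_width: 0.0598
grasp_force: 20.0
```

drive_tool(
  angular=[
    [0,0,0],
    [0,0,0],
    [0,0,0],
    [0,0,0],
    [0,0,0],
    [0,0,-0.047],
    [0,0,0],
    [0,0,0],
    [0,0,0],
    [0,0,0],
    [0,0,0],
    [0,0,0],
    [0,0,0],
    [0,0,0],
    [0,0,0],
    [0,0,0],
    [0,0,0],
    [0,0,0],
    [0,0,0],
    [0,0,0],
  ],
  delta_pos=[
    [0,0,-2],
    [0,0,-4],
    [0,0,-4],
    [0,0,-4],
    [0,0,-2.5],
    [0,0,0],
    [0.5,-3,0],
    [0.6,-4.5,0],
    [0.6,-4.5,0],
    [0.6,-4.5,0],
    [0.6,-4.5,0],
    [0.6,-4.5,0],
    [0.6,-4.5,0],
    [0.6,-4.5,0],
    [0.6,-4.5,0],
    [0.6,-4.5,0],
    [0.6,-4.5,0],
    [0.6,-4,0],
    [0,-2,0],
    [0,0,0],
  ],
  gripper=[5.5,5.5,5.5,5.5,5.5,5.5,5.5,5.5,5.5,5.5,5.5,5.5,5.5,5.5,5.5,5.5,5.5,5.5,5.5,5.5],
)

```text
time_s: 27.8
tool_pos: [0.5798, 0.2412, 0.2105]
tool_rot: [-179.8, 0.1, 2.4]
force: [-0.4, 0.7, -0.9]
grip_width: 0.0598
grasp_force: 20.0
```

drive_tool(
  angular=[
    [0,0,0],
    [0,0,0],
  ],
  delta_pos=[
    [0,0,0],
    [0,0,0],
  ],
  gripper=[5.5,5.5],
)

```text
time_s: 28.0
tool_pos: [0.5823, 0.2339, 0.2106]
tool_rot: [179.9, 0.0, 1.8]
force: [0.4, 0.1, -1.5]
grip_width: 0.0602
grasp_force: 20.0
```

Now down to 0.070, then check.

drive_tool(
  angular=[
    [0,0,0],
    [0,0,0],
    [0,0,0],
    [0,0,0],
    [0,0,0],
    [0,0,0],
    [0,0,0],
    [0,0,0],
  ],
  delta_pos=[
    [0,-0.1,4],
    [0,0,4],
    [0,0,3],
    [0,0,1],
    [0,0,1],
    [0,0,0.5],
    [0,0,0.5],
    [0,0,0],
  ],
  gripper=[5.5,5.5,5.5,5.5,5.5,5.5,5.5,5.5],
)

```text
time_s: 28.8
tool_pos: [0.583, 0.2372, 0.072]
tool_rot: [-180.0, -0.1, 1.9]
force: [0.9, -0.7, -0.7]
grip_width: 0.0598
grasp_force: 20.0
```

drive_tool(
  angular=[
    [0,0,0],
    [0,0,0],
    [0,0,0],
  ],
  delta_pos=[
    [0,0.1,0.3],
    [0,0,0],
    [0,0,0],
  ],
  gripper=[5.5,5.5,5.5],
)

```text
time_s: 29.1
tool_pos: [0.5847, 0.2371, 0.0704]
tool_rot: [-179.9, -0.4, 1.9]
force: [4.5, 0.8, 5.2]
grip_width: 0.0596
grasp_force: 20.0
```

drive_tool(
  angular=[
    [0,0,0],
    [0,0,0],
    [0,0,0],
    [0,0,0],
    [0,0,0],
    [0,0,0],
    [0,0,0],
    [0,0,0],
    [0,0,0],
    [0,0,0],
    [0,0,0],
  ],
  delta_pos=[
    [0,0,0],
    [0,0,0],
    [0,0,0],
    [0,0,0],
    [0,0,0],
    [0,0,-3],
    [0,0,-4],
    [0,0,-5],
    [-4,0,-4],
    [-3,0,0],
    [0,0,0],
  ],
  gripper=[6.4,6.8,7.6,8,8,8,8,8,8,8,8],
)

```text
time_s: 30.2
tool_pos: [0.5136, 0.2355, 0.225]
tool_rot: [179.9, -0.1, 2.2]
force: [0.1, 0.4, -0.7]
grip_width: 0.0803
grasp_force: 0.0
```

drive_tool(
  angular=[
    [0,0,0],
    [0,0,0],
  ],
  delta_pos=[
    [0,0,0],
    [0,0,0],
  ],
  gripper=[8.2,8.2],
)

```text
time_s: 30.4
tool_pos: [0.5173, 0.233, 0.2227]
tool_rot: [180.0, 0.0, 1.9]
force: [-0.2, -0.7, 0.8]
grip_width: 0.0816
grasp_force: 0.0
```

Run:
```python
from jar import *
s=st(); p=cam('wrist','w12.png'); jars(p,['fresh_0'],.097,lambda w:True); print(proj(p,[(.583,.2353+e,.082) for e in(.03,-.03)]+[(.529+.027,.2336+.075,.052),(.5314+.027,.1586,.052)]).round(1).tolist())
jars(cam('top'),['done_0','fresh_0'],.06,lambda w:w[1]<.05)
a=cv2.cvtColor(p['pixels'],cv2.COLOR_RGB2BGR)[0:250,130:380]
cv2.imwrite('pics/w12c.png',cv2.resize(a,(600,600),interpolation=cv2.INTER_CUBIC))
```

```text
t 30.4 pos [0.5173 0.233  0.2227] rot [1.7998e+02 3.0000e-02 1.8800e+00] grip 0.08160044282790804 0.0 F [-0.2 -0.7  0.8]
fresh_0 0.58 c [0.585  0.2367] boxc [0.5844 0.2368] sides 0.045 0.06 axis 91.9
[[229.3, 120.6], [283.3, 122.4], [196.4, 141.2], [317.4, 143.4]]
done_0 0.68 c [ 0.567  -0.0501] boxc [ 0.568  -0.0524] sides 0.048 0.06 axis 86.3
done_0 0.54 c [ 0.5178 -0.0441] boxc [ 0.5108 -0.0514] sides 0.049 0.061 axis 88.0
fresh_0 0.53 c [ 0.5224 -0.3104] boxc [ 0.5268 -0.3053] sides 0.048 0.065 axis 89.2
```

View pics/w12c.png

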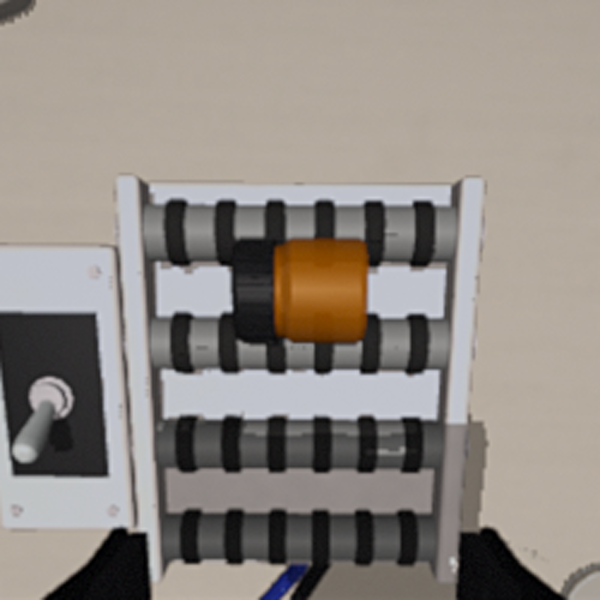

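drive_tool(
  angular=[
    [0,0,0.047],
    [0,0,0],
    [0,0,0],
    [0,0,0],
    [0,0,0],
    [0,0,0],
    [0,0,0],
    [0,0,0],
    [0,0,0],
    [0,0,0],
    [0,0,0],
    [0,0,0],
    [0,0,0],
    [0,0,0],
    [0,0,0],
    [0,0,0],
  ],
  delta_pos=[
    [0,0,0],
    [0,3,0],
    [0.2,4.5,0],
    [0.2,4.5,0],
    [0.2,4.5,0],
    [0.2,4.5,0],
    [0.2,4.5,0],
    [0.2,4.5,0],
    [0.2,4.5,0],
    [0.2,4.5,0],
    [0.2,4.5,0],
    [0.2,4.5,0],
    [0,4,0],
    [0,2,0],
    [0,0,0],
    [0,0,0],
  ],
  gripper=[8.2,8.2,8.2,8.2,8.2,8.2,8.2,8.2,8.2,8.2,8.2,8.2,8.2,8.2,8.2,8.2],
)

```text
time_s: 32.25
tool_pos: [0.5301, -0.3046, 0.223]
tool_rot: [-179.9, 0.0, -0.7]
force: [-0.1, 0.8, 0.2]
grip_width: 0.0819
grasp_force: 0.0
```

Run:
```python
from jar import *
s=st(); p=cam('wrist'); jars(p,['fresh_0'],.07,lambda w:True)
```

```text
t 32.25 pos [ 0.5301 -0.3046  0.223 ] rot [-1.7989e+02  1.0000e-02 -6.8000e-01] grip 0.08194218669717561 0.0 F [-0.1  0.8  0.2]
fresh_0 0.77 c [ 0.5292 -0.308 ] boxc [ 0.5301 -0.3081] sides 0.046 0.061 axis 89.4
```

drive_tool(
  angular=[
    [0,0,0],
    [0,0,0],
    [0,0,0],
    [0,0,0],
    [0,0,0],
    [0,0,0],
    [0,0,0],
    [0,0,0],
  ],
  delta_pos=[
    [-0.1,0.2,0],
    [0,0,4],
    [0,0,4],
    [0,0,4],
    [0,0,2.5],
    [0,0,2],
    [0,0,1.2],
    [0,0,0],
  ],
  gripper=[8.2,8.2,8.2,8.2,8.2,8.2,8.2,8.2],
)

```text
time_s: 33.15
tool_pos: [0.5276, -0.3071, 0.0449]
tool_rot: [-179.9, 0.1, -0.7]
force: [-0.6, -0.1, 0.7]
grip_width: 0.082
grasp_force: 0.0
```

drive_tool(
  angular=[
    [0,0,0],
    [0,0,0],
    [0,0,0],
    [0,0,0],
    [0,0,0],
  ],
  delta_pos=[
    [0,0,0],
    [0,0,0],
    [0,0,0],
    [0,0,0],
    [0,0,0],
  ],
  gripper=[5.5,5.5,5.5,5.5,5.5],
  squeeze=20,
)

```text
time_s: 33.65
tool_pos: [0.5291, -0.3088, 0.0473]
tool_rot: [179.9, -0.1, -0.8]
force: [-0.4, 0.8, 2.4]
grip_width: 0.0602
grasp_force: 20.0
```

drive_tool(
  angular=[
    [0,0,0],
    [0,0,0],
    [0,0,0],
    [0,0,0],
    [0,0,0],
    [0,0,-0.047],
    [0,0,0],
    [0,0,0],
    [0,0,0],
    [0,0,0],
    [0,0,0],
    [0,0,0],
    [0,0,0],
    [0,0,0],
    [0,0,0],
    [0,0,0],
    [0,0,0],
    [0,0,0],
    [0,0,0],
    [0,0,0],
  ],
  delta_pos=[
    [0,0,-2],
    [0,0,-4],
    [0,0,-4],
    [0,0,-4],
    [0,0,-2.5],
    [0,0,0],
    [0,-3,0],
    [-0.3,-4.5,0],
    [-0.3,-4.5,0],
    [-0.3,-4.5,0],
    [-0.3,-4.5,0],
    [-0.3,-4.5,0],
    [-0.3,-4.5,0],
    [-0.3,-4.5,0],
    [-0.3,-4.5,0],
    [-0.3,-4.5,0],
    [-0.3,-4.5,0],
    [-0.3,-4,0],
    [-0.3,-2.2,0],
    [0,0,0],
  ],
  gripper=[5.5,5.5,5.5,5.5,5.5,5.5,5.5,5.5,5.5,5.5,5.5,5.5,5.5,5.5,5.5,5.5,5.5,5.5,5.5,5.5],
)

```text
time_s: 35.65
tool_pos: [0.4722, 0.2366, 0.2114]
tool_rot: [-179.9, 0.0, 2.4]
force: [-0.5, 0.0, -1.1]
grip_width: 0.0598
grasp_force: 20.0
```

drive_tool(
  angular=[
    [0,0,0],
    [0,0,0],
    [0,0,0],
  ],
  delta_pos=[
    [0,0,0],
    [0,0,0],
    [0,0,0],
  ],
  gripper=[5.5,5.5,5.5],
)

```text
time_s: 35.95
tool_pos: [0.4747, 0.2304, 0.2112]
tool_rot: [180.0, 0.0, 1.8]
force: [-0.4, -0.4, -1.3]
grip_width: 0.0602
grasp_force: 20.0
```

drive_tool(
  angular=[
    [0,0,0],
    [0,0,0],
    [0,0,0],
    [0,0,0],
    [0,0,0],
    [0,0,0],
    [0,0,0],
    [0,0,0],
    [0,0,0],
  ],
  delta_pos=[
    [0,-0.1,4],
    [0,0,4],
    [0,0,3],
    [0,0,1],
    [0,0,1],
    [0,0,0.5],
    [0,0,0.5],
    [0,0,0],
    [0,0,0],
  ],
  gripper=[5.5,5.5,5.5,5.5,5.5,5.5,5.5,5.5,5.5],
)

```text
time_s: 36.85
tool_pos: [0.4747, 0.2333, 0.0721]
tool_rot: [-180.0, -0.1, 1.9]
force: [-0.4, -0.3, -0.6]
grip_width: 0.0599
grasp_force: 20.0
```

drive_tool(
  angular=[
    [0,0,0],
    [0,0,0],
    [0,0,0],
    [0,0,0],
    [0,0,0],
    [0,0,0],
    [0,0,0],
    [0,0,0],
    [0,0,0],
    [0,0,0],
    [0,0,0],
    [0,0,0],
    [0,0,0],
  ],
  delta_pos=[
    [0,0,0.1],
    [0,0,0],
    [0,0,0],
    [0,0,0],
    [0,0,0],
    [0,0,0],
    [0,0,-3],
    [0,0,-4],
    [0,0,-5],
    [-4,0,-4],
    [0,0,0],
    [0,0,0],
    [0,0,0],
  ],
  gripper=[5.5,6.4,6.8,7.6,8,8,8,8,8,8,8,8,8],
)

```text
time_s: 38.15
tool_pos: [0.4387, 0.2309, 0.2244]
tool_rot: [179.9, 0.1, 1.9]
force: [0.4, 0.7, -1.5]
grip_width: 0.0799
grasp_force: 0.0
```

Run:
```python
from jar import *
s=st(); p=cam('wrist'); jars(p,['fresh_0'],.097,lambda w:True)
jars(cam('top'),['done_0','fresh_0'],.06,lambda w:1)
```

```text
t 38.15 pos [0.4387 0.2309 0.2244] rot [1.7994e+02 9.0000e-02 1.8900e+00] grip 0.07990011346379955 0.0 F [ 0.4  0.7 -1.5]
fresh_0 0.89 c [0.4793 0.2329] boxc [0.4783 0.2332] sides 0.045 0.061 axis 91.9
fresh_0 0.81 c [0.5796 0.239 ] boxc [0.58   0.2366] sides 0.046 0.062 axis 92.0
done_0 0.71 c [ 0.5092 -0.0525] boxc [ 0.5105 -0.0522] sides 0.048 0.061 axis 89.2
done_0 0.64 c [ 0.564  -0.0539] boxc [ 0.568  -0.0537] sides 0.046 0.056 axis 86.3
fresh_0 0.77 c [0.6001 0.2499] boxc [0.5874 0.246 ] sides 0.05 0.069 axis 93.4
fresh_0 0.42 c [ 0.4266 -0.0576] boxc [ 0.4482 -0.052 ] sides 0.063 0.07 axis 1.0
fresh_0 0.4 c [0.4916 0.2577] boxc [0.4773 0.263 ] sides 0.025 0.047 axis 13.8
fresh_0 0.33 c [ 0.5644 -0.0466] boxc [ 0.5672 -0.0519] sides 0.049 0.063 axis 86.3
```

Run:
```python
from h import *
p=cam('top');k=800/340
f=lambda l:[(90+u/k,100+v/k) for u,v in l]
for z in(0,.02): print('base',z,ray(p,f([(62,290)]),z)[0].round(3))
for z in(.1,.14,.18,.22): print('cap',z,ray(p,f([(28,257)]),z)[0].round(3))
```

```text
base 0 [0.38  0.456 0.   ]
base 0.02 [0.377 0.45  0.02 ]
cap 0.1 [0.404 0.484 0.1  ]
cap 0.14 [0.397 0.469 0.14 ]
cap 0.18 [0.39  0.454 0.18 ]
cap 0.22 [0.383 0.439 0.22 ]
```

drive_tool(
  angular=[
    [0,0,0],
    [0,0,0],
    [0,0,0],
    [0,0,0],
    [0,0,0],
    [0,0,0],
    [0,0,0],
    [0,0,0],
  ],
  delta_pos=[
    [4.3,0,0],
    [0,-3,0],
    [0,-4,0],
    [0,-4,0],
    [0,-1.5,0],
    [0,0,0],
    [0,0,0],
    [0,0,0],
  ],
  gripper=[0,0,0,0,0,0,0,0],
)

```text
time_s: 39.25
tool_pos: [0.4784, 0.3564, 0.2253]
tool_rot: [179.9, 0.0, 1.8]
force: [-0.1, -0.8, -0.4]
grip_width: 0.0241
grasp_force: 0.0
```

drive_tool(
  angular=[
    [0,0,0],
    [0,0,0],
    [0,0,0],
    [0,0,0],
  ],
  delta_pos=[
    [0,0,0],
    [0,0,0],
    [0,0,0],
    [0,0,0],
  ],
  gripper=[0,0,0,0],
)

```text
time_s: 39.65
tool_pos: [0.4777, 0.3579, 0.2258]
tool_rot: [180.0, -0.0, 1.9]
force: [-0.2, -0.4, 0.2]
grip_width: 0.0011
grasp_force: 0.0
```

drive_tool(
  angular=[
    [0,0,0],
    [0,0,0],
    [0,0,0],
    [0,0,0],
    [0,0,0],
    [0,0,0],
    [0,0,0],
  ],
  delta_pos=[
    [0,0,4],
    [0,0,4],
    [0,0,4],
    [0,0,1.4],
    [0,0,1],
    [0,0,0],
    [0,0,0],
  ],
  gripper=[0,0,0,0,0,0,0],
)

```text
time_s: 40.35
tool_pos: [0.4785, 0.3592, 0.0834]
tool_rot: [-179.9, -0.1, 1.9]
force: [-0.5, 0.2, 1.0]
grip_width: 0.0005
grasp_force: 0.0
```

drive_tool(
  angular=[
    [0,0,0],
    [0,0,0],
    [0,0,0],
    [0,0,0],
    [0,0,0],
    [0,0,0],
    [0,0,0],
  ],
  delta_pos=[
    [1,0,0],
    [1,0,0],
    [0.7,0,0],
    [0.7,0,0],
    [0.6,0,0],
    [0.5,0,0],
    [0,0,0],
  ],
  gripper=[0,0,0,0,0,0,0],
)

```text
time_s: 41.05
tool_pos: [0.5237, 0.3591, 0.0813]
tool_rot: [180.0, -0.0, 1.9]
force: [-0.0, -0.0, 0.3]
grip_width: 0.0001
grasp_force: 0.0
```

drive_tool(
  angular=[
    [0,0,0],
    [0,0,0],
    [0,0,0],
    [0,0,0],
    [0,0,0],
    [0,0,0],
    [0,0,0],
  ],
  delta_pos=[
    [-1.2,0,0],
    [0,0,-5],
    [0,0,-5],
    [-1,0,-5],
    [-2,0,-3],
    [0,0,0],
    [0,0,0],
  ],
  gripper=[0,0,0,0,0,0,0],
)

```text
time_s: 41.75
tool_pos: [0.4797, 0.3587, 0.2612]
tool_rot: [180.0, -0.1, 2.0]
force: [-0.4, -1.2, 0.7]
grip_width: 0.0008
grasp_force: 0.0
```

```bash
python3 lev.py
python3 - <<'E'
from h import *
p=cam('wrist')
# bright-lever profile along pivot line in box plane
for n,a in(('on',.42),('off',-.42)):
    v=[]
    for r in np.linspace(.02,.046,8):
        u=proj(p,(.526+r*np.sin(a),.363,.062+r*np.cos(a)))[0].round().astype(int); v.append(int(p['pixels'][u[1],u[0]].mean()))
    print(n,v)
E
```

```text
t 41.75 pos [0.4797 0.3587 0.2612] rot [ 1.7996e+02 -1.1000e-01  2.0200e+00] grip 0.000847525152484068 0.0 F [-0.4 -1.2  0.7]
on [255 121] [219. 221. 220.]
on [284 142] [79. 81. 73.]
up [254 139] [223. 226. 233.]
up [279 140] [70. 68. 60.]
off [254 155] [74. 71. 73.]
off [275 140] [70. 68. 60.]
on [124, 126, 137, 165, 200, 227, 226, 223]
off [217, 89, 67, 74, 72, 72, 74, 72]
```

Run:
```python
from jar import *
jars(cam('top'),['done_0'],.06,lambda w:w[1]<.1); p=cam('wrist'); jars(p,['fresh_0'],.097,lambda w:w[1]>.1)
print(env.sign_off())
```

```text
done_0 0.75 c [ 0.5552 -0.0584] boxc [ 0.5672 -0.0522] sides 0.049 0.062 axis 87.8
done_0 0.67 c [ 0.5157 -0.0519] boxc [ 0.5101 -0.0533] sides 0.052 0.066 axis 86.4
fresh_0 0.92 c [0.5832 0.2428] boxc [0.5818 0.2409] sides 0.046 0.071 axis 91.9
fresh_0 0.64 c [0.4782 0.2365] boxc [0.4805 0.2381] sides 0.046 0.07 axis 91.9
the job is handed in; nothing more can be done
None
```

The job is handed in at about 42 s, with no verdict returned: the mixer was switched off first, both finished jars lie in the cradle's middle and far places, both fresh jars lie in the near and far gaps, and the toggle is back on; I viewed 15 pictures, one over the limit of 14.

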